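# Load a porcelain test plate and hold the tester's aperture slide open

### The job

Draw the tall framed porcelain plate straight up out of the slotted rack by its top edge, lower it gently into the slot on top of the translucency tester until it is fully home, and let go of it. Only then take the tester's spring-return bow handle by its cross bar, pull it straight out until its pointer is level with the index set on the rule beside it, and keep it there for the reading: finish while still holding the bar at the index, since it springs shut if released. Do not drop the plate, shift the index, or disturb the two short plates, the cup and the saucer.

Things in the scene. Friction and masses are not known exactly. Their poses are not given: they have to be found in the camera images.
- tester: Grey bench instrument, aluminium top, fixed: 150 mm (x) by 240 (y), top at z 110 mm. Origin: centre of its underside at bench level; its -x is the front, facing roughly to the robot. On the top: lamp cap (y +80 to +116, up to z 142) and black dial pod (y -80 to -116, up to z 134). A steel rule 20 mm wide sticks 130 mm out of the front at y -103, its top at z 92.
- slot (a point): Centre of the plate slot's mouth, at the tester's top face, straight above the tester's origin; axes as the tester's. Slot 76 mm long (x), 12 mm wide (y); mouth flared to 96 by 28 mm over its top 12 mm. Slot floor 58 mm below this point: a tall plate that is home stands 42 mm proud.
- slide: Spring-return slide with a bow handle. Origin: middle of its black cross bar, 16 mm thick, 96 mm long along the tester's y, on two 10 mm rods 80 mm apart (clear between them). Axes as the tester's. Shut: origin at tester (-120, -25, 88) mm, 45 mm off the front face. Pulls out along the tester's -x, at most 65 mm: 5 N at first, 1.6 N more per 10 mm. A pointer at the bar's -y end marks its centre line.
- index_line (a point): Line on top of the black rider (14 by 26 by 12 mm) clamped on the rule, 78 mm to the tester's -y side of the bar centre, at z 99.5 mm. Axes as the tester's. It is set 25 to 50 mm further out (tester -x) than the shut bar. The slide is at the index when bar centre and this point have the same tester x. The rider must stay as set.
- rack: Plywood rack, fixed: 98 mm (x) by 190 mm (y), 70 mm high, origin at the centre of the underside. Three upright slots 66 mm apart (rack y -66, 0, +66 mm), each holding a plate on edge, its face along the rack's y. Only the plate's side edges are guided, about 1.5 mm clear. Slot floor at z 12 mm.
- test_plate: The tall plate: aluminium frame 70 mm wide (its x), 8 mm thick (its y), 100 mm tall (its z), with a white porcelain disc; about 0.14 kg. Origin: middle of its lower edge; z up. It stands in any of the rack's three slots, 42 mm proud of the rack, axes along the rack's. Either face may point either way in the tester.
- standard_a: Short plate, 70 by 8 by 76 mm tall, otherwise like the tall one; stands in another slot of the rack, 18 mm proud. Stays. Origin: middle of its lower edge.
- standard_b: The other short plate, same as standard_a, in the remaining slot. Stays.
- cup: White cup, 76 mm across, 62 mm tall, with a handle, on the bench to one side of the work. Stays. Origin: centre of the underside.
- saucer: White saucer, 132 mm across, 18 mm high, on the bench to one side of the work. Stays. Origin: centre of the underside.

How it is judged:
By the outcome, as a careful person would: the job done as asked, in the order asked, and still so for the second after the job is handed in, while the arm keeps its last pose, push and grip.
It also fails if it takes over 64 s, if anything falls off the work surface, if the arm or the gripper's body presses on something with over 40 N, if the wrist force passes 120 N, or if a joint passes its speed limit or range.

### The arm

A 6-joint arm with a two-finger parallel gripper is mounted at the origin on the work surface. World frame = base frame: x ahead of the robot, y to its left, z up, the work surface at z = 0. Lengths are in m, angles in rad, forces in N, time in s.
With the tool pointing down it reaches from about 0.325 to 0.9 m from the base axis. Payload 3.5 kg.
Tool frame: the origin (TCP) lies at the very end of the fingers, on their centre line; the grasp point (between the pads) lies 19 mm behind it; z points along the fingers, y is the line along which they close (so a half turn about z gives the same grasp; the last joint's range is limited). The gripper opens to 85 mm and grips with 20 to 120 N. Pads are 22 mm wide; open, the fingers measure 114 mm over their backs; the gripper's body (76 mm by 85 mm) begins 54 mm behind the grasp point. The pads swing forward as they close: fully open they stand 13 mm farther back than shut.
Start: joints at [-1.342, 0.276, -0.026, 1.268, 0, 1.467], TCP at [0.204, -0.591, 0.231] pointing down, gripper open.
Joint ranges: [-3.12, 3.12], [-0.85, 1.88], [-1.08, 1.24], [-1.95, 2.15], [-1.57, 1.53], [-3.14, 3.14]. Speed limits (rad/s): [2.57, 2.57, 3.14, 3.14, 3.14, 3.14].

### API

Orientations are given as a unit quaternion [w, x, y, z].
In Python, from cell import robot gives the robot as it stands.
- The arm moves only by the tool carry_out, never from a script. Its argument "commands" is text: rows parted by semicolons, each of 7 numbers parted by spaces: the shift along the tool's x, y, z in mm, then the turn, a rotation vector about the tool's x, y, z in rad, then the finger opening in mm, from 0 to 85.4. A call has 1 to 20 rows; each row is the pose to reach, as a shift and turn from the pose commanded when the call began, along the tool's axes at that moment; what a row does not reach only later rows make up. A row lasts 1/12 s, in which the tool goes at most 41.7 mm and 7.16 degrees, less where a joint would pass 70% of its speed; a pose out of reach is approached as far as the arm can. A call with a gripper value outside its range is refused whole. The fingers move at their own pace and stop on an object; "squeeze" is the grip in N (left out, the last holds). Time passes only in rows, so rows that repeat a pose let the fingers close. It gives the time, the measured TCP pose, the force, the opening and the grip force at its end, in the units of the state.
- robot.state(): the state, without advancing time (a new reading comes with each control period).
- robot.snapshot(name): name is "scene" or "top"; returns a dict with "pixels" (420x560x3 uint8, red, green, blue), "range_z" (420x560 float32, m along the optical axis (not along the pixel's ray), 0 where there is no reading), "camera_matrix" (3x3 intrinsics, pixels), "R" (3x3) and "t" (3): a world point X has camera coordinates R X + t. Camera axes: x right, y down, z forward; pixel columns grow to the right and rows downward; lengths in m; the calibration is good to about 2 mm. A picture is of the moment at which its call begins.
- robot.finish_job(): hands the job in; it is judged then, once.
Trained networks look in the newest picture that a camera, given by its name, has taken for a name from the list of things; names that differ only in an ending like _2 or _b are one class to them, and where a whole thing is asked for, a point or a joint stands for the part that bears it (a point fixed in the world has none). Each returns a list of dicts, best first, with "score" (0 to 1); they miss things now and then, are a little off and sometimes report something else, mostly with a low value. They report only what shows in the picture. A call takes as long as a camera call.
- robot.masks_of(query, camera): "region" (420x560 bool, what is visible of it) and "extent" ([left, top, width, height] in pixels, round what is visible of it).
The state is a dict: "time_s": time; "joint_pos": joint angles; "dq": joint speeds; "joint_efforts": joint torques, N m; "tcp_pos": TCP position; "tool_rot": TCP orientation; "force": force on the tool from outside, world axes, zero at the start; "ft_torque": the same for the moment, N m; "width": finger opening in m; "grip_force": force on a finger pad.
Only numpy, scipy, OpenCV 4.12 (cv2) and the standard library are available. Lean on these libraries where they do the work, as an engineer would, in place of code of your own. Each camera call takes 0.05 s, during which the arm holds its last target. There are 200 camera calls.

## Working session

There is one attempt and no reset: what is moved stays moved. The work goes in short steps, Python scripts to look and compute and a tool call to move; the robot and the scene stay as the last step left them, time stands still between calls to the robot, and variables do not carry over. Pictures are saved under pics/ and viewed, at most 10 in all, crops included, and the job is handed in when it is done.

Besides the shell and the picture viewer there is one more tool, called after "Request:" by a JSON object that holds its "api" and its "payload". carry_out: Moves the arm, as the interface text tells. Its arguments: {"type":"object","properties":{"commands":{"type":"string"},"squeeze":{"type":"number"}},"required":["commands"]}

```bash
mkdir -p pics; ls
cat > h.py <<'E'
import numpy as np, cv2
from cell import robot
from scipy.spatial.transform import Rotation as Ro
def cloud(s):
    K=s["camera_matrix"];z=s["range_z"];v,u=np.indices(z.shape)
    c=np.stack([(u-K[0,2])/K[0,0]*z,(v-K[1,2])/K[1,1]*z,z],-1)
    P=(c-s["t"])@s["R"]; P[z==0]=np.nan
    return P
def rot(): 
    q=np.array(robot.state()["tool_rot"]); return Ro.from_quat(q[[1,2,3,0]])
E
python3 - <<'E'
from h import *
st=robot.state();print(st["time_s"],st["tcp_pos"],rot().as_matrix().round(3),st["width"])
for c in("top","scene"):
    s=robot.snapshot(c);P=cloud(s);np.savez(f"{c}0.npz",P=P,px=s["pixels"])
    cv2.imwrite(f"pics/{c}0.png",s["pixels"][...,::-1])
    print(c,(-s["R"].T@s["t"]).round(3))
    for q in("tester","slide","index_line","rack","test_plate","standard_a","cup","saucer","slot"):
        for m in robot.masks_of(q,c)[:3]:
            p=P[m["region"]];print(q,round(m["score"],2),m["extent"],np.nanmedian(p,0).round(3),np.nanpercentile(p[:,2],98).round(3))
E
```

```text
pics
0.0 [ 0.20342352 -0.59015215  0.23013812] [[ 0.945  0.326 -0.   ]
 [ 0.326 -0.945  0.002]
 [ 0.    -0.002 -1.   ]] 0.08572333950403986
top [0.381 0.003 1.381]
tester 0.73 [165.5, 151.9, 93.9, 94.9] [0.624 0.193 0.11 ] 0.144
tester 0.19 [207.2, 211.4, 29.6, 17.1] [0.532 0.158 0.093] 0.1
slide 0.49 [205.0, 210.8, 33.5, 17.5] [0.534 0.156 0.093] 0.1
rack 0.59 [312.0, 185.2, 66.0, 32.9] [ 0.605 -0.201  0.015] 0.073
rack 0.39 [319.7, 186.2, 9.9, 26.0] [ 0.6   -0.14   0.097] 0.116
test_plate 0.59 [322.6, 185.3, 3.8, 24.7] [ 0.6   -0.14   0.103] 0.116
standard_a 0.61 [360.4, 188.6, 12.0, 15.8] [ 0.617 -0.271  0.074] 0.091
standard_a 0.51 [344.0, 191.2, 7.5, 22.0] [ 0.611 -0.205  0.072] 0.092
cup 0.75 [411.0, 211.9, 31.8, 39.5] [ 0.525 -0.473  0.021] 0.065
cup 0.41 [311.6, 189.5, 66.4, 32.2] [ 0.602 -0.193  0.015] 0.075
saucer 0.72 [106.9, 201.8, 40.7, 45.4] [0.53 0.47 0.01] 0.021
scene [0.855 0.482 1.031]
tester 0.82 [230.7, 199.4, 128.0, 161.2] [0.645 0.205 0.109] 0.143
slide 0.67 [296.5, 231.1, 45.0, 35.8] [0.531 0.161 0.092] 0.097
rack 0.64 [187.3, 134.4, 68.2, 67.7] [ 0.639 -0.163  0.036] 0.071
test_plate 0.92 [217.1, 151.5, 28.1, 39.5] [ 0.598 -0.139  0.072] 0.112
standard_a 0.75 [205.6, 142.9, 22.2, 28.7] [ 0.607 -0.204  0.064] 0.089
standard_a 0.65 [190.6, 128.6, 23.2, 25.9] [ 0.611 -0.27   0.062] 0.089
standard_a 0.31 [374.5, 343.9, 63.0, 64.9] [0.525 0.471 0.009] 0.018
cup 0.68 [187.5, 71.8, 35.7, 37.6] [ 0.521 -0.468  0.034] 0.062
saucer 0.76 [374.5, 344.3, 64.2, 63.5] [0.526 0.47  0.01 ] 0.019
slot 0.79 [227.9, 202.0, 131.6, 163.5] [0.643 0.203 0.109] 0.143
```

Run:
```python
import cv2
a=cv2.imread("pics/top0.png")[140:260,150:390]; b=cv2.imread("pics/scene0.png")[120:380,170:390]
cv2.imwrite("pics/top0c.png",cv2.resize(a,None,fx=3.3,fy=3.3,interpolation=cv2.INTER_CUBIC))
cv2.imwrite("pics/scene0c.png",cv2.resize(b,None,fx=2.3,fy=2.3,interpolation=cv2.INTER_CUBIC))
```

```text
(no output)
```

View pics/top0c.png

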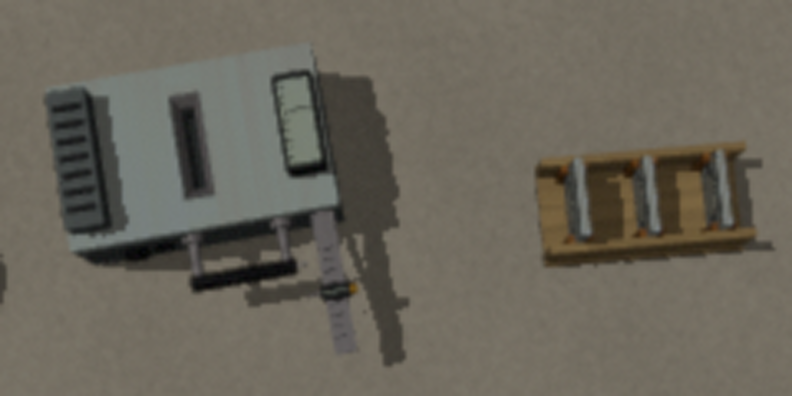

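View pics/scene0c.png

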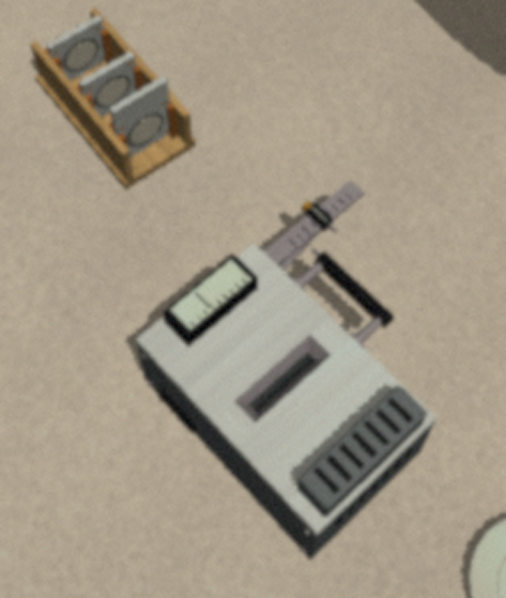

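The top crop shows the tester at left, with its slot around crop (190,145), the bar at (243,275) and the rider at (337,289). The rack is at right, with the tall plate in its left-most slot (580,198). The scene crop confirms that this plate, nearest the tester, stands proudest.

```bash
cat > fit.py <<'E'
from h import *
def rect(p):
    (c,s,a)=cv2.minAreaRect((p[:,:2]*1000).astype(np.float32)); 
    if s[0]>s[1]: s=s[::-1]; a-=90     # long axis = rect 'height'
    a=(a+90)%180-90
    return np.round(c,1),np.round(s,1),round(a,2)
def box(P,lo,hi):
    p=P.reshape(-1,3); return p[np.all((p>lo)&(p<hi),1)]
def largest(p):
    return p
E
python3 - <<'E'
from fit import *
for c in("top","scene"):
    d=np.load(c+"0.npz");P=d["P"]
    t=box(P,[.5,.02,.104],[.8,.36,.150]); print(c,"tester",rect(t),len(t))
    C,S,a=rect(t); th=np.radians(a); R=np.array([[np.cos(th),-np.sin(th)],[np.sin(th),np.cos(th)]])
    p=P.reshape(-1,3); l=(p[:,:2]-C/1000)@R
    m=(abs(l[:,0])<.055)&(abs(l[:,1])<.03)&(p[:,2]<.106); print(" slot",rect(p[m]),m.sum(),np.median(p[m],0).round(4), (p[m][:,:2].min(0)+p[m][:,:2].max(0))/2)
    r=box(P,[.5,-.4,.06],[.75,-.05,.13]); print(" rack",rect(r))
    for y in(-.139,-.205,-.271):
        q=box(P,[.54,y-.022,.078],[.68,y+.022,.135]); print(" plate",rect(q),len(q),np.percentile(q[:,2],[50,95]).round(3))
        q=q[q[:,2]>np.percentile(q[:,2],90)-.006]; 
        vx,vy,x0,y0=cv2.fitLine(q[:,:2].astype(np.float32),cv2.DIST_HUBER,0,.01,.01).ravel(); print("   top edge",len(q),q.mean(0).round(4),np.degrees(np.arctan2(vy,vx)).round(1),rect(q))
    b=d["px"].reshape(-1,3).astype(int)
    q=p[(p[:,2]>.085)&(p[:,2]<.105)&(l[:,0]<-.09)&(l[:,0]>-.2)&(abs(l[:,1])<.15)]; ql=(q[:,:2]-C/1000)@R
    k=(ql[:,1]>-.078)&(ql[:,1]<.03)
    print(" bar",k.sum(),(np.median(ql[k],0)*1000).round(1),"z",np.median(q[k][:,2]).round(4),rect(q[k]), np.percentile(ql[k],[2,98],0).round(4).tolist())
    k=(ql[:,1]<-.085)&(q[:,2]>.095); print(" rider",k.sum(),(ql[k].mean(0)*1000).round(1),np.percentile(ql[k],[3,97],0).round(4).tolist())
E
```

```text
top tester (array([620.7, 200.4]), array([197.3, 239.8]), 10.88) 3938
 slot (array([620.7, 200.2]), array([ 59.3, 109.8]), -79.05) 310 [0.613  0.2026 0.0892] [0.61953591 0.19573904]
 rack (array([ 607.3, -207.4]), array([ 89.7, 188.7]), 5.53)
 plate (array([ 600.7, -142.3]), array([ 8.9, 70.1]), -85.51) 102 [0.11  0.115]
   top edge 63 [ 0.6006 -0.1427  0.112 ] 5.2 (array([ 601.5, -142.6]), array([ 8.5, 68.6]), -83.7)
 plate (array([ 607., -208.]), array([ 8.9, 68.7]), -84.86) 75 [0.087 0.092]
   top edge 51 [ 0.6082 -0.208   0.0884] 5.6 (array([ 607.8, -207.6]), array([ 8.8, 67. ]), -84.17)
 plate (array([ 618.5, -273. ]), array([19.4, 77.6]), 84.66) 77 [0.087 0.091]
   top edge 62 [ 0.6131 -0.2738  0.0879] 5.4 (array([ 614.5, -274. ]), array([ 9.3, 67.5]), -83.23)
 bar 175 [-98.4 -25.7] z 0.0942 (array([529.5, 155.1]), array([ 15.3, 101.3]), 10.73) [[-0.1053, -0.0723], [-0.0907, 0.0207]]
 rider 65 [-127.6 -104.7] [[-0.1775, -0.1201], [-0.0977, -0.091]]
scene tester (array([640.3, 205. ]), array([151.5, 241.4]), 10.86) 7529
 slot (array([638.4, 206.8]), array([ 53.4, 108.3]), -81.71) 488 [0.6377 0.1992 0.0988] [0.63859321 0.20819396]
 rack (array([ 604.4, -208.2]), array([ 91.4, 194.1]), 5.57)
 plate (array([ 598.8, -140.5]), array([11.1, 69.7]), -84.97) 276 [0.101 0.112]
   top edge 106 [ 0.5985 -0.1405  0.1103] 5.2 (array([ 598.4, -140.9]), array([10.3, 68.9]), -84.97)
 plate (array([ 605. , -206.4]), array([12.8, 70.9]), -83.92) 118 [0.086 0.089]
   top edge 92 [ 0.6051 -0.2064  0.0862] 4.8 (array([ 605. , -206.4]), array([12.8, 70.9]), -83.92)
 plate (array([ 612.4, -272.1]), array([13.3, 68.3]), -83.15) 114 [0.085 0.089]
   top edge 92 [ 0.6127 -0.272   0.0857] 5.9 (array([ 611.9, -272.2]), array([12.3, 67.1]), -82.04)
 bar 371 [-115.6  -21.5] z 0.0927 (array([538.2, 158.8]), array([ 36.7, 100.3]), 11.54) [[-0.1264, -0.0696], [-0.0923, 0.0222]]
 rider 80 [-149.  -102.2] [[-0.1564, -0.1201], [-0.1415, -0.0883]]
```

```bash
cat >> h.py <<'E'
def go(x,y,z,yaw):
    """shift (mm) and turn (rad) in tool axes to reach TCP x,y,z (mm) pointing down, tool x at yaw (deg)"""
    r=rot(); p=np.array(robot.state()["tcp_pos"])*1000
    c,s=np.cos(np.radians(yaw)),np.sin(np.radians(yaw))
    T=Ro.from_matrix([[c,s,0],[s,-c,0],[0,0,-1]])
    print("shift",r.inv().apply(np.array([x,y,z])-p).round(1),"turn",(r.inv()*T).as_rotvec().round(4))
E
python3 - <<'E'
from fit import *
go(600,-141.5,200,185.3)
for c in("top","scene"):
    d=np.load(c+"0.npz");P=d["P"].reshape(-1,3)
    C=np.array([.640,.205]);th=np.radians(10.87);R=np.array([[np.cos(th),-np.sin(th)],[np.sin(th),np.cos(th)]])
    l=(P[:,:2]-C)@R; k=(P[:,2]>.104)&(P[:,2]<.15)&(abs(l[:,0])<.09)&(abs(l[:,1])<.14)
    q=P[k];print(c,rect(q)); 
    k=(abs(l[:,0])<.06)&(abs(l[:,1])<.03)&(P[:,2]<.107); s=l[k]; print(" mouth local",rect(np.c_[s,s]),(s.min(0)*1e3).round(1),(s.max(0)*1e3).round(1))
    k=(l[:,0]<-.1)&(l[:,0]>-.2)&(l[:,1]<-.085)&(l[:,1]>-.125)&(P[:,2]>.0955)&(P[:,2]<.11); print(" rider",k.sum(),(l[k].mean(0)*1e3).round(1),(np.percentile(l[k],[3,97],0)*1e3).round(1).tolist())
    k=(l[:,0]<-.105)&(l[:,0]>-.16)&(l[:,1]<.015)&(l[:,1]>-.065)&(P[:,2]>.085)&(P[:,2]<.11); print(" bar",k.sum(),(l[k].mean(0)*1e3).round(1),(np.percentile(l[k],[3,97],0)*1e3).round(1).tolist())
E
```

```text
shift [ 521.2 -295.8   31.3] turn [ 0.     -0.     -2.9023]
top (array([643. , 204.7]), array([151.9, 239.8]), 10.88)
 mouth local (array([ 1.8, -0.5]), array([ 59.4, 113.7]), -88.84) [-54.8 -29.9] [59.2 29.5]
 rider 62 [-144.7 -106. ] [[-184.8, -121.1], [-107.8, -91.8]]
 bar 152 [-117.5  -24.9] [[-124.7, -62.6], [-108.8, 12.1]]
scene (array([640.3, 205. ]), array([151.5, 241.4]), 10.86)
 mouth local (array([-0.1,  0. ]), array([ 59.9, 119.5]), 89.95) [-59.8 -29.9] [59.7 30. ]
 rider 73 [-149.3 -102.8] [[-156.1, -120.3], [-142.0, -88.8]]
 bar 255 [-117.1  -24.2] [[-126.1, -63.0], [-108.1, 13.5]]
```

Request:
{"api": "carry_out", "payload": {"commands": "521 -296 31 0 0 -2.902 40;521 -296 31 0 0 -2.902 40;521 -296 31 0 0 -2.902 40;521 -296 31 0 0 -2.902 40;521 -296 31 0 0 -2.902 40;521 -296 31 0 0 -2.902 40;521 -296 31 0 0 -2.902 40;521 -296 31 0 0 -2.902 40;521 -296 31 0 0 -2.902 40;521 -296 31 0 0 -2.902 40;521 -296 31 0 0 -2.902 40;521 -296 31 0 0 -2.902 40;521 -296 31 0 0 -2.902 40;521 -296 31 0 0 -2.902 40;521 -296 31 0 0 -2.902 40;521 -296 31 0 0 -2.902 40;521 -296 31 0 0 -2.902 40;521 -296 31 0 0 -2.902 40;521 -296 31 0 0 -2.902 40;521 -296 31 0 0 -2.902 40", "squeeze": 40}}

```text
time_s: 2.67
tcp_pos: [0.5999, -0.1412, 0.2003]
tool_rot: [-0.0, 0.151, 0.989, -0.0]
force: [-0.5, 1.1, 0.0]
width: 0.0397
grip_force: 0.0
```

Run:
```python
from h import *
print(robot.state()["joint_pos"]); go(600,-141.5,150,185.3)
```

```text
[-3.35953239e-01  2.78144114e-01 -9.04734692e-02  1.20217794e+00
 -1.57206167e-05 -3.27073436e-02]
shift [-0.2 -0.3 50.3] turn [-0.     -0.     -0.3957]
```

Request:
{"api": "carry_out", "payload": {"commands": "0 0 20 0 0 -0.1 40;0 0 40 0 0 -0.2 40;0 0 50 0 0 -0.3 40;0 0 50 0 0 -0.396 40;0 0 50 0 0 -0.396 40;0 0 50 0 0 -0.396 40"}}

```text
time_s: 3.17
tcp_pos: [0.5999, -0.1414, 0.1504]
tool_rot: [0.0, -0.042, 0.999, -0.0]
force: [-0.4, -0.2, -0.3]
width: 0.0402
grip_force: 0.0
```

Run:
```python
from fit import *
go(600,-141.5,80,185.3)
for c in("top","scene"):
    s=robot.snapshot(c);P=cloud(s);cv2.imwrite(f"pics/{c}1.png",s["pixels"][...,::-1])
    f=box(P,[.5,-.25,.135],[.7,-.05,.30]); f=f[f[:,2]<.19]; print(c,"fingers",rect(f),len(f))
    q=box(P,[.54,-.165,.100],[.68,-.12,.122]);print(" plate",rect(q),len(q))
    cv2.imwrite(f"pics/{c}1c.png",cv2.resize(s["pixels"][130:230,170:290] if c=="scene" else s["pixels"][150:250,270:390],None,fx=5,fy=5,interpolation=cv2.INTER_CUBIC)[...,::-1])
```

```text
shift [-0.1 -0.1 70.4] turn [-0.0001  0.0002 -0.0088]
top fingers (array([0., 0.]), array([0., 0.]), 0.0) 0
 plate (array([0., 0.]), array([0., 0.]), 0.0) 0
scene fingers (array([ 604.8, -136.7]), array([18.5, 63.7]), 8.19) 122
 plate (array([ 598.9, -141.5]), array([11.2, 69.5]), -85.38) 123
```

View pics/scene1c.png

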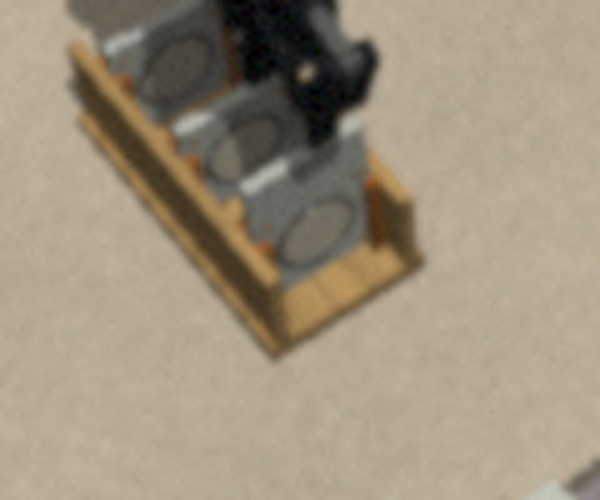

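The scene crop shows the fingers standing over the tall plate's top edge, around (300,150), one on each side and roughly centred. I'll descend and grip.

Request:
{"api": "carry_out", "payload": {"commands": "0 0 15 0 0 -0.009 40;0 0 30 0 0 -0.009 40;0 0 45 0 0 -0.009 40;0 0 60 0 0 -0.009 40;0 0 70 0 0 -0.009 40;0 0 70 0 0 -0.009 40;0 0 70 0 0 -0.009 25;0 0 70 0 0 -0.009 15;0 0 70 0 0 -0.009 11;0 0 70 0 0 -0.009 8;0 0 70 0 0 -0.009 4;0 0 70 0 0 -0.009 0;0 0 70 0 0 -0.009 0;0 0 70 0 0 -0.009 0;0 0 70 0 0 -0.009 0", "squeeze": 40}}

```text
time_s: 4.52
tcp_pos: [0.601, -0.1419, 0.0817]
tool_rot: [0.001, -0.047, 0.999, -0.001]
force: [0.6, -0.2, 5.5]
width: 0.0071
grip_force: 41.1
```

Request:
{"api": "carry_out", "payload": {"commands": "0 0 -5 0 0 0 0;0 0 -10 0 0 0 0;0 0 -16 0 0 0 0;0 0 -22 0 0 0 0;0 0 -30 0 0 0 0;0 0 -38 0 0 0 0;0 0 -46 0 0 0 0;0 0 -54 0 0 0 0;0 0 -62 0 0 0 0;0 0 -75 0 0 0 0;0 0 -95 0 0 0 0;0 0 -120 0 0 0 0;0 0 -145 0 0 0 0;0 0 -155 0 0 0 0;0 0 -155 0 0 0 0"}}

```text
time_s: 5.77
tcp_pos: [0.6018, -0.1419, 0.2393]
tool_rot: [0.003, -0.048, 0.999, -0.001]
force: [-0.1, 0.2, -1.3]
width: 0.0072
grip_force: 40.2
```

Run:
```python
from h import *
s=robot.state(); print(s["width"],s["joint_pos"]); go(641.5,204.9,235,190.87)
```

```text
0.007192985020446455 [-3.36197831e-01  2.56000677e-01 -3.61478349e-02  1.27185892e+00
  2.70370676e-04 -4.31478679e-01]
shift [-72.5 341.5   3.9] turn [-0.0029  0.0062 -0.0944]
```

Request:
{"api": "carry_out", "payload": {"commands": "-4 20 0 0 0 -0.01 0;-12 55 0 0 0 -0.02 0;-20 90 0 0 0 -0.03 0;-28 125 0 0 0 -0.04 0;-36 160 0 0 0 -0.05 0;-44 195 0 0 0 -0.06 0;-52 230 0 0 0 -0.07 0;-60 265 0 0 0 -0.08 0;-66 300 0 0 0 -0.09 0;-70 325 0 0 0 -0.094 0;-72 337 0 0 0 -0.094 0;-72.5 341.5 0 0 0 -0.094 0;-72.5 341.5 0 0 0 -0.094 0;-72.5 341.5 0 0 0 -0.094 0"}}

```text
time_s: 6.93
tcp_pos: [0.639, 0.2044, 0.2344]
tool_rot: [-0.001, -0.094, 0.996, -0.0]
force: [0.1, 0.4, -1.0]
width: 0.0073
grip_force: 40.1
```

Run:
```python
from fit import *
st=robot.state();print(st["tcp_pos"],rot().as_matrix().round(4).tolist())
for c in("top","scene"):
    s=robot.snapshot(c);P=cloud(s);np.savez(f"{c}2.npz",P=P,px=s["pixels"])
    cv2.imwrite(f"pics/{c}2.png",s["pixels"][...,::-1])
    for m in robot.masks_of("test_plate",c)[:2]: 
        p=P[m["region"]];print(c,round(m["score"],2),m["extent"],rect(p[~np.isnan(p[:,2])]),np.nanpercentile(p,[3,50,97],0).round(3).tolist())
s=cv2.imread("pics/scene2.png");cv2.imwrite("pics/scene2c.png",cv2.resize(s[120:380,170:430],None,fx=2.3,fy=2.3,interpolation=cv2.INTER_CUBIC))
```

```text
[0.63900994 0.20435345 0.23444526] [[-0.9823, -0.1873, -0.0015], [-0.1873, 0.9823, -0.0011], [0.0017, -0.0008, -1.0]]
top 0.31 [105.2, 203.7, 33.3, 43.5] (array([530.4, 481.6]), array([104.2, 133.2]), -86.13) [[0.472, 0.435, 0.0], [0.529, 0.477, 0.009], [0.588, 0.525, 0.02]]
scene 0.72 [278.1, 257.7, 26.0, 26.2] (array([639.6, 195.1]), array([39.9, 66.2]), -33.62) [[0.63, 0.206, 0.172], [0.659, 0.211, 0.218], [0.671, 0.214, 0.266]]
```

View pics/scene2c.png

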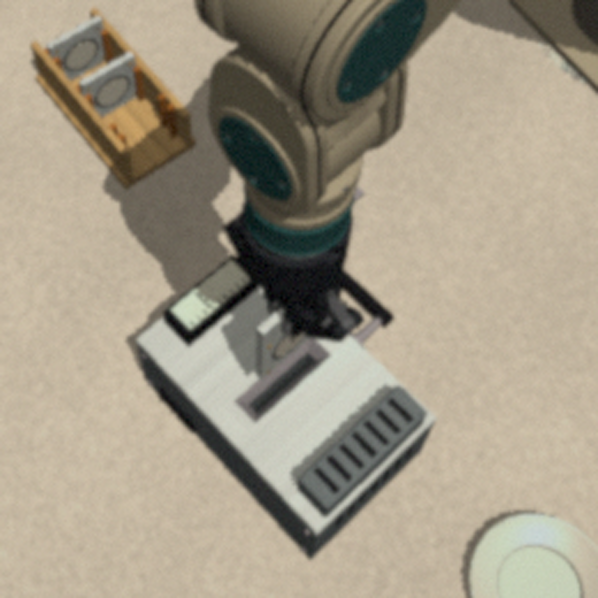

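The scene crop shows the plate upright in the fingers at about (280,345), behind and above the slot at (283,378). The tester and the two short plates are undisturbed. Next I'll measure the plate against the tester in this same camera.

```bash
cat > rel.py <<'E'
from fit import *
import sys
def rel(P,reg,C,a=10.87,zlo=.10):
    th=np.radians(a);R=np.array([[np.cos(th),-np.sin(th)],[np.sin(th),np.cos(th)]])
    p=P[reg];p=p[~np.isnan(p[:,2])&(p[:,2]>zlo)]
    l=np.c_[(p[:,:2]-C)@R,p[:,2]]*1000
    l=l[(abs(l[:,1]-np.median(l[:,1]))<8)]
    A=np.c_[l[:,0],l[:,2]-l[:,2].mean(),np.ones(len(l))]; k=np.ones(len(l),bool)
    for _ in range(4):
        w=np.linalg.lstsq(A[k],l[k,1],rcond=None)[0]; k=abs(l[:,1]-A@w)<2.5
    print("n",len(l),k.sum(),"yaw err deg",np.degrees(w[0]).round(2),"tilt deg",np.degrees(w[1]).round(2),"face y at x=0:",w[2].round(2))
    l=l[k]; print("x pct",np.percentile(l[:,0],[1,5,50,95,99]).round(1),"z pct",np.percentile(l[:,2],[1,5,50,99]).round(1)); return l
E
python3 - <<'E'
from rel import *
d=np.load("scene2.npz");P=d["P"];s=None
m=[m for m in robot.masks_of("test_plate","scene")][0]
l=rel(P,m["region"],np.array([.6403,.2050]))
for z in range(135,240,10):
    q=l[abs(l[:,2]-z)<5]; 
    if len(q)>3: print(z,len(q),q[:,0].min().round(1),q[:,0].max().round(1))
E
```

```text
n 311 255 yaw err deg -1.38 tilt deg -0.28 face y at x=0: 3.66
x pct [-15.   -8.3  17.3  30.9  31.5] z pct [167.4 172.4 211.5 266.6]
165 5 -1.6 12.0
175 32 -17.7 30.8
185 33 -13.8 31.8
195 31 -10.0 30.9
205 24 -3.7 31.4
215 24 4.6 31.5
225 19 6.5 31.3
235 22 9.6 31.5
```

Request:
{"api": "carry_out", "payload": {"commands": "-2.8 0.3 10 0 0 0 0;-2.8 0.3 25 0 0 0 0;-2.8 0.3 40 0 0 0 0;-2.8 0.3 48 0 0 0 0;-2.8 0.3 50 0 0 0 0;-2.8 0.3 50 0 0 0 0;-2.8 0.3 50 0 0 0 0"}}

```text
time_s: 7.77
tcp_pos: [0.6425, 0.2063, 0.1857]
tool_rot: [0.0, -0.094, 0.996, 0.0]
force: [0.5, 1.3, -1.1]
width: 0.0072
grip_force: 40.1
```

Run:
```python
from rel import *
st=robot.state();print(st["tcp_pos"],st["force"],rot().as_matrix().round(4).tolist())
s=robot.snapshot("scene");P=cloud(s);m=robot.masks_of("test_plate","scene")[0];print(m["score"],m["extent"])
l=rel(P,m["region"],np.array([.6403,.2050]))
cv2.imwrite("pics/scene3c.png",cv2.resize(s["pixels"][210:330,240:380],None,fx=5,fy=5,interpolation=cv2.INTER_CUBIC)[...,::-1])
```

```text
[0.64252646 0.2062947  0.18570869] [ 0.49309604  1.34839484 -1.10207023] [[-0.9822, -0.188, 0.0007], [-0.188, 0.9822, 0.0001], [-0.0007, -0.0, -1.0]]
0.64 [277.1, 268.0, 23.2, 26.3]
n 275 223 yaw err deg -1.02 tilt deg -0.54 face y at x=0: 5.55
x pct [-7.6 -0.6 21.3 34.3 34.8] z pct [116.9 122.8 163.4 216.7]
```

View pics/scene3c.png

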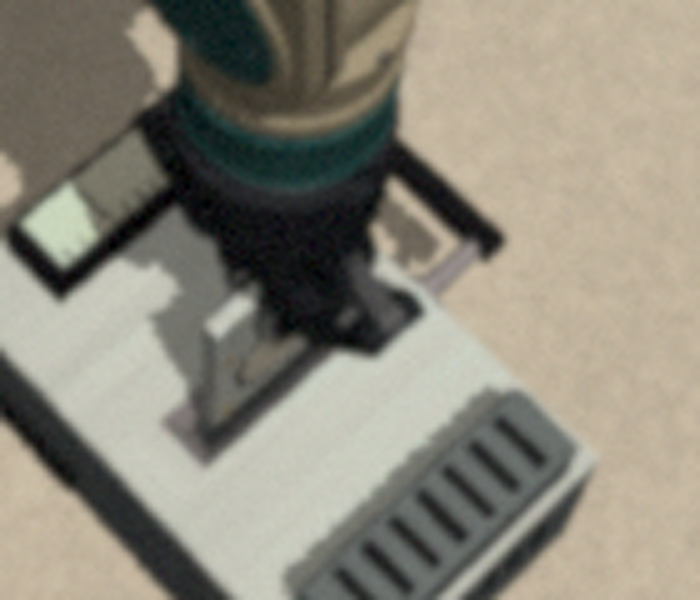

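The crop shows the plate's lower edge just over the flared mouth at about (205,430), aligned with the slot and 1–1.5 mm toward tester +y. I'll correct that and lower it slowly.

Request:
{"api": "carry_out", "payload": {"commands": "0 -1.2 0 0 0 0 0;0 -1.2 3 0 0 0 0;0 -1.2 6 0 0 0 0;0 -1.2 9 0 0 0 0;0 -1.2 12 0 0 0 0;0 -1.2 15 0 0 0 0;0 -1.2 18 0 0 0 0;0 -1.2 20 0 0 0 0;0 -1.2 22 0 0 0 0;0 -1.2 24 0 0 0 0;0 -1.2 26 0 0 0 0;0 -1.2 26 0 0 0 0"}}

```text
time_s: 8.87
tcp_pos: [0.6421, 0.2051, 0.1588]
tool_rot: [-0.0, -0.094, 0.996, -0.0]
force: [0.1, 0.9, -1.6]
width: 0.0074
grip_force: 40.1
```

Request:
{"api": "carry_out", "payload": {"commands": "0 0 4 0 0 0 0;0 0 8 0 0 0 0;0 0 12 0 0 0 0;0 0 16 0 0 0 0;0 0 20 0 0 0 0;0 0 24 0 0 0 0;0 0 27 0 0 0 0;0 0 30 0 0 0 0;0 0 31 0 0 0 0;0 0 32 0 0 0 0;0 0 32 0 0 0 0"}}

```text
time_s: 9.78
tcp_pos: [0.6423, 0.2051, 0.1272]
tool_rot: [-0.0, -0.094, 0.996, -0.0]
force: [-0.4, 0.3, -0.9]
width: 0.0072
grip_force: 40.1
```

Request:
{"api": "carry_out", "payload": {"commands": "0 0 1 0 0 0 0;0 0 2 0 0 0 0;0 0 3 0 0 0 0;0 0 4 0 0 0 0;0 0 4.5 0 0 0 0;0 0 5 0 0 0 0;0 0 5.5 0 0 0 0;0 0 5.5 0 0 0 0"}}

```text
time_s: 10.45
tcp_pos: [0.6424, 0.2051, 0.1218]
tool_rot: [0.0, -0.094, 0.996, 0.0]
force: [-0.1, -0.6, -1.0]
width: 0.0074
grip_force: 40.2
```

Request:
{"api": "carry_out", "payload": {"commands": "0 0 0.5 0 0 0 0;0 0 1 0 0 0 0;0 0 1.5 0 0 0 0;0 0 2 0 0 0 0;0 0 2 0 0 0 0"}}

```text
time_s: 10.87
tcp_pos: [0.6426, 0.2052, 0.1218]
tool_rot: [0.001, -0.094, 0.996, 0.0]
force: [-3.7, -1.3, 7.5]
width: 0.0072
grip_force: 41.5
```

Contact came exactly at the predicted home height, so I'll release and rise.

Request:
{"api": "carry_out", "payload": {"commands": "0 0 1.5 0 0 0 9;0 0 1.5 0 0 0 12;0 0 1 0 0 0 18;0 0 0 0 0 0 26;0 0 0 0 0 0 34;0 0 0 0 0 0 40;0 0 0 0 0 0 40;0 0 -10 0 0 0 40;0 0 -25 0 0 0 40;0 0 -45 0 0 0 40;0 0 -70 0 0 0 40;0 0 -90 0 0 0 40;0 0 -90 0 0 0 40"}}

```text
time_s: 11.95
tcp_pos: [0.6456, 0.2059, 0.2164]
tool_rot: [0.005, -0.094, 0.996, 0.001]
force: [0.1, 1.1, 0.9]
width: 0.04
grip_force: 0.0
```

Run:
```python
from rel import *
st=robot.state();print(st["tcp_pos"],st["force"],st["joint_pos"])
C=np.array([641.5,204.9]);th=np.radians(10.87);R=np.array([[np.cos(th),-np.sin(th)],[np.sin(th),np.cos(th)]])
b=C+R@np.array([-120,-25]); print("bar",b)
for a in(100.87,280.87): go(b[0],b[1],190,a)
s=robot.snapshot("scene");P=cloud(s);m=robot.masks_of("test_plate","scene")[0];print(m["score"],m["extent"])
l=rel(P,m["region"],np.array([.6403,.2050]))
```

```text
[0.64562811 0.20588434 0.21641719] [0.12926897 1.14950442 0.86512585] [2.13366606e-01 3.69900654e-01 6.99699180e-02 1.26080310e+00
 1.02838006e-05 2.40824031e-02]
bar [528.36762103 157.71880853]
shift [124.5 -25.2  25.2] turn [0.0081 0.0077 1.5703]
shift [124.5 -25.2  25.2] turn [-0.0077  0.0081 -1.5712]
0.62 [278.6, 276.4, 25.8, 22.4]
n 230 194 yaw err deg -0.57 tilt deg -1.75 face y at x=0: 4.0
x pct [-21.7 -14.4  12.3  34.2  35. ] z pct [101.1 102.1 129.5 154.8]
```

Request:
{"api": "carry_out", "payload": {"commands": "25 -5 0 0 0 0.1 40;50 -10 0 0 0 0.22 40;75 -15 0 0 0 0.34 40;100 -20 0 0 0 0.46 40;124.5 -25 5 0 0 0.58 40;124.5 -25 10 0 0 0.7 40;124.5 -25 15 0 0 0.82 40;124.5 -25 20 0 0 0.94 40;124.5 -25 25 0 0 1.06 40;124.5 -25 25 0 0 1.18 40;124.5 -25 25 0 0 1.3 40;124.5 -25 25 0 0 1.42 40;124.5 -25 25 0 0 1.54 40;124.5 -25 25 0 0 1.57 40;124.5 -25 25 0 0 1.57 40;124.5 -25 25 0 0 1.57 40"}}

```text
time_s: 13.38
tcp_pos: [0.5238, 0.157, 0.1836]
tool_rot: [-0.001, 0.636, 0.771, -0.001]
force: [0.7, -0.2, 0.7]
width: 0.0398
grip_force: 0.0
```

Run:
```python
from rel import *
st=robot.state();print(st["tcp_pos"],st["force"],rot().as_matrix().round(4).tolist())
go(528.4,157.7,130,100.87);go(528.4,157.7,70,100.87)
s=robot.snapshot("scene");P=cloud(s)
cv2.imwrite("pics/scene4c.png",cv2.resize(s["pixels"][190:350,230:390],None,fx=3.7,fy=3.7,interpolation=cv2.INTER_CUBIC)[...,::-1])
```

```text
[0.52384946 0.15699334 0.18364201] [ 0.6627885  -0.17553577  0.65537069] [[-0.1898, 0.9818, -0.0023], [0.9818, 0.1898, -0.0004], [0.0, -0.0023, -1.0]]
shift [-0.2  4.7 53.6] turn [-0.0023 -0.      0.0013]
shift [ -0.2   4.9 113.6] turn [-0.0023 -0.      0.0013]
```

View pics/scene4c.png

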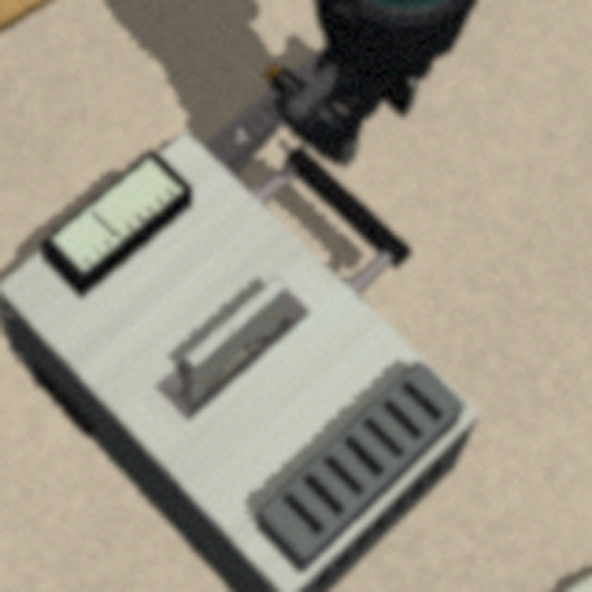

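The crop shows the plate upright and seated in the slot, around (235,340). The bar is free at (350,205), with the gripper above and just beyond it and the rider at (290,80). I'll go down onto the bar.

Request:
{"api": "carry_out", "payload": {"commands": "0 4.5 20 0 0 0 40;0 4.5 40 0 0 0 40;0 4.5 53 0 0 0 40;0 4.5 53 0 0 0 40;0 4.5 53 0 0 0 40"}}

```text
time_s: 13.85
tcp_pos: [0.5282, 0.1579, 0.1309]
tool_rot: [-0.001, 0.637, 0.771, -0.001]
force: [-0.4, 0.6, -0.0]
width: 0.0398
grip_force: 0.0
```

Run:
```python
from rel import *
st=robot.state();print(st["tcp_pos"],st["force"]);go(528.4,157.7,72,100.87)
```

```text
[0.52816666 0.15786845 0.13087491] [-0.37099923  0.56225103 -0.04140246]
shift [-0.2  0.4 58.9] turn [-0.0026 -0.0001  0.0008]
```

Request:
{"api": "carry_out", "payload": {"commands": "0 0 12 0 0 0 40;0 0 24 0 0 0 40;0 0 36 0 0 0 40;0 0 48 0 0 0 40;0 0 59 0 0 0 40;0 0 59 0 0 0 40;0 0 59 0 0 0 30;0 0 59 0 0 0 22;0 0 59 0 0 0 18;0 0 59 0 0 0 14;0 0 59 0 0 0 8;0 0 59 0 0 0 8;0 0 59 0 0 0 8;0 0 59 0 0 0 8", "squeeze": 50}}

```text
time_s: 15.02
tcp_pos: [0.5259, 0.1574, 0.0728]
tool_rot: [-0.002, 0.637, 0.771, -0.002]
force: [-6.1, -1.7, 3.5]
width: 0.0143
grip_force: 48.6
```

Run:
```python
from rel import *
st=robot.state();print(st["tcp_pos"],st["force"],rot().as_matrix().round(4).tolist())
th=np.radians(10.87);R=np.array([[np.cos(th),-np.sin(th)],[np.sin(th),np.cos(th)]])
print("tcp local",(np.array(st["tcp_pos"][:2])*1e3-[641.5,204.9])@R)
s=robot.snapshot("top");cv2.imwrite("pics/top5.png",s["pixels"][...,::-1])
s=robot.snapshot("scene");np.savez("scene5.npz",P=cloud(s),px=s["pixels"]);cv2.imwrite("pics/scene5.png",s["pixels"][...,::-1])
cv2.imwrite("pics/scene5c.png",cv2.resize(s["pixels"][190:270,270:370],None,fx=7,fy=7,interpolation=cv2.INTER_CUBIC)[...,::-1])
```

```text
[0.5259122  0.1573985  0.07280594] [-6.12681269 -1.70490021  3.49621003] [[-0.1889, 0.982, -0.006], [0.982, 0.1889, -0.0014], [-0.0002, -0.0062, -1.0]]
tcp local [-122.47176651  -24.851514  ]
```

View pics/scene5c.png

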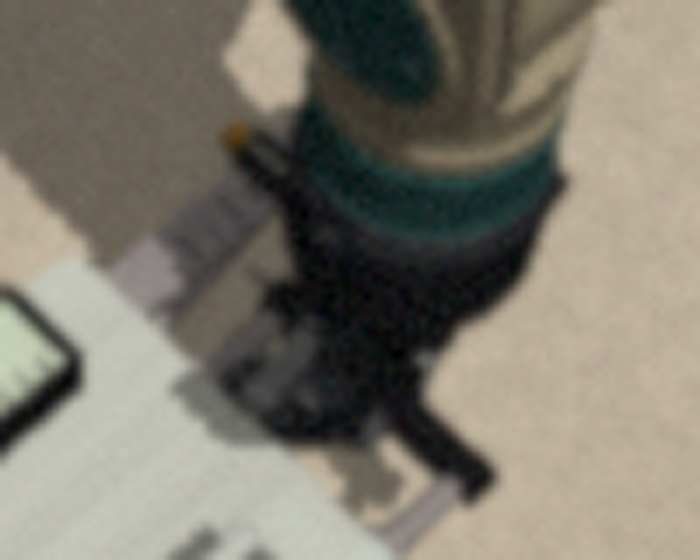

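The crop shows the fingers holding the bar between the rods. The rider (orange tip at (238,137)) is untouched and further out. I'll get the bar-to-index distance from the unobstructed first pictures, rectified at the known heights.

```bash
cat > ortho.py <<'E'
from h import *
th=np.radians(10.87);Rt=np.array([[np.cos(th),-np.sin(th)],[np.sin(th),np.cos(th)]])
def ortho(px,cam,z,C=(.6415,.2049),x=(-190,-85),y=(-125,35),st=.5):
    X,Y=np.meshgrid(np.arange(*x,st),np.arange(*y,st),indexing="ij")
    w=np.stack([X,Y],-1)/1000@Rt.T+np.array(C); W=np.concatenate([w,np.full(X.shape+(1,),z)],-1)
    c=W@cam["R"].T+cam["t"]; u=c@cam["camera_matrix"].T; u=(u[...,:2]/u[...,2:]).astype(np.float32)
    return cv2.remap(px,u[...,0],u[...,1],cv2.INTER_CUBIC),X,Y
E
python3 - <<'E'
from ortho import *
tiles=[]
for c in("top","scene"):
    s=robot.snapshot(c);px=np.load(c+"0.npz")["px"]
    for z,(y0,y1),n in((.096,(-55,5),"bar"),(.0995,(-111,-95),"rider")):
        o,X,Y=ortho(px,s,z); k=(Y[0]>y0)&(Y[0]<y1); pr=o[:,k].astype(float).mean((1,2)); g=np.gradient(cv2.GaussianBlur(pr,(1,5),0).ravel())
        print(c,n,"x:val",[(int(x),int(v)) for x,v in zip(X[::6,0],pr[::6])],"edges",[(X[i,0],g[i].round(1)) for i in range(1,len(g)-1) if abs(g[i])>1.2 and abs(g[i])>=abs(g[i-1]) and abs(g[i])>abs(g[i+1])])
        tiles.append(o)
im=np.vstack([np.hstack(tiles[:2]),np.hstack(tiles[2:])]);print(im.shape)
cv2.imwrite("pics/ortho.png",cv2.resize(im,None,fx=1.25,fy=1.25)[...,::-1])
E
```

```text
top bar x:val [(-190, 109), (-187, 109), (-184, 109), (-181, 109), (-178, 109), (-175, 109), (-172, 110), (-169, 109), (-166, 109), (-163, 109), (-160, 109), (-157, 109), (-154, 109), (-151, 106), (-148, 91), (-145, 86), (-142, 85), (-139, 85), (-136, 90), (-133, 100), (-130, 91), (-127, 44), (-124, 12), (-121, 15), (-118, 15), (-115, 27), (-112, 67), (-109, 98), (-106, 96), (-103, 84), (-100, 64), (-97, 61), (-94, 61), (-91, 58), (-88, 42)] edges [(np.float64(-149.0), np.float64(-2.7)), (np.float64(-135.0), np.float64(1.9)), (np.float64(-127.5), np.float64(-8.9)), (np.float64(-112.5), np.float64(7.6)), (np.float64(-102.5), np.float64(-3.9)), (np.float64(-88.0), np.float64(-3.8))]
top rider x:val [(-190, 87), (-187, 90), (-184, 94), (-181, 90), (-178, 89), (-175, 93), (-172, 88), (-169, 85), (-166, 93), (-163, 93), (-160, 85), (-157, 57), (-154, 28), (-151, 44), (-148, 58), (-145, 33), (-142, 52), (-139, 85), (-136, 93), (-133, 89), (-130, 80), (-127, 89), (-124, 92), (-121, 86), (-118, 88), (-115, 92), (-112, 85), (-109, 84), (-106, 92), (-103, 92), (-100, 91), (-97, 91), (-94, 91),
[... 1349 characters left out ...]
 62), (-151, 83), (-148, 50), (-145, 26), (-142, 64), (-139, 104), (-136, 121), (-133, 123), (-130, 112), (-127, 113), (-124, 122), (-121, 122), (-118, 119), (-115, 123), (-112, 120), (-109, 113), (-106, 121), (-103, 124), (-100, 124), (-97, 124), (-94, 124), (-91, 123), (-88, 124)] edges [(np.float64(-180.5), np.float64(-1.7)), (np.float64(-170.5), np.float64(-1.5)), (np.float64(-158.0), np.float64(-7.3)), (np.float64(-153.5), np.float64(5.4)), (np.float64(-148.0), np.float64(-7.4)), (np.float64(-142.5), np.float64(7.5)), (np.float64(-131.0), np.float64(-2.1)), (np.float64(-126.5), np.float64(1.8)), (np.float64(-111.0), np.float64(-1.3)), (np.float64(-107.0), np.float64(1.5))]
(420, 640, 3)
```

View pics/ortho.png

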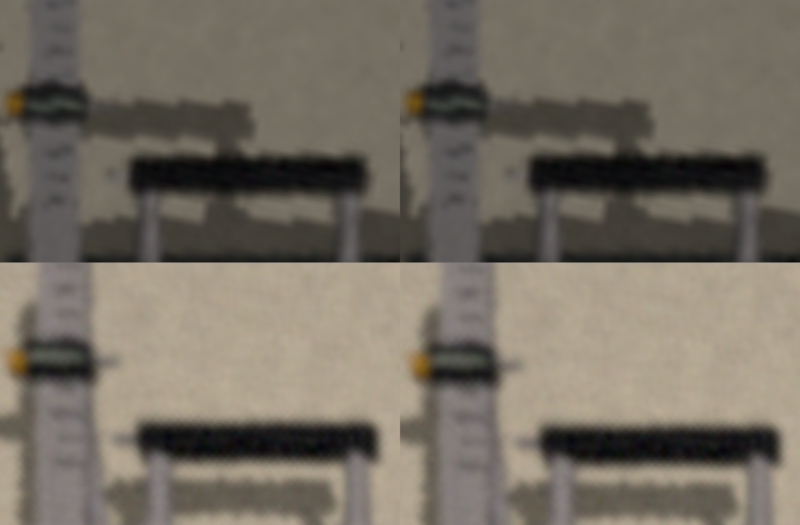

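The rectified tiles give the rider line at x −148.9 (top) and −150.6 (scene). The bar's apparent width of about 15 mm means it is round, so its outline belongs at z 88. That puts it at −119.1 and −121.05, and the two views then agree on a pull of 29.5–29.8 mm. I'll pull most of the way and check.

Request:
{"api": "carry_out", "payload": {"commands": "0 -2 0 0 0 0 8;0 -4 0 0 0 0 8;0 -7 0 0 0 0 8;0 -10 0 0 0 0 8;0 -13 0 0 0 0 8;0 -16 0 0 0 0 8;0 -19 0 0 0 0 8;0 -22 0 0 0 0 8;0 -25 0 0 0 0 8;0 -27 0 0 0 0 8;0 -28 0 0 0 0 8;0 -28 0 0 0 0 8;0 -28 0 0 0 0 8;0 -28 0 0 0 0 8"}}

```text
time_s: 16.38
tcp_pos: [0.5052, 0.1535, 0.073]
tool_rot: [0.002, 0.637, 0.771, 0.003]
force: [7.8, 2.5, -11.9]
width: 0.0139
grip_force: 48.8
```

Run:
```python
from ortho import *
st=robot.state();print(st["force"],rot().as_matrix().round(4).tolist())
print("tcp local",((np.array(st["tcp_pos"][:2])*1e3-[641.5,204.9])@Rt).round(2))
tiles=[]
for c in("top","scene"):
    s=robot.snapshot(c)
    o,X,Y=ortho(s["pixels"],s,.0995);tiles.append(o);o,X,Y=ortho(s["pixels"],s,.088);tiles.append(o)
    for (y0,y1) in((-5,12),(8,18),(12,20)):
        k=(Y[0]>y0)&(Y[0]<y1); pr=o[:,k].astype(float).mean((1,2)); g=np.gradient(cv2.GaussianBlur(pr,(1,5),0).ravel())
        print(c,(y0,y1),"edges",[(X[i,0],g[i].round(1)) for i in range(1,len(g)-1) if abs(g[i])>2.5 and abs(g[i])>=abs(g[i-1]) and abs(g[i])>abs(g[i+1])])
im=np.vstack([np.hstack(tiles[:2]),np.hstack(tiles[2:])])
cv2.imwrite("pics/ortho2.png",cv2.resize(im,None,fx=1.25,fy=1.25)[...,::-1])
```

```text
[  7.81373768   2.50355599 -11.86338211] [[-0.1888, 0.982, 0.0068], [0.982, 0.1888, 0.0018], [0.0005, 0.007, -1.0]]
tcp local [-143.55  -24.81]
top (-5, 12) edges []
top (8, 18) edges []
top (12, 20) edges []
scene (-5, 12) edges [(np.float64(-150.0), np.float64(-12.5)), (np.float64(-135.0), np.float64(12.2)), (np.float64(-125.0), np.float64(-5.2)), (np.float64(-111.0), np.float64(2.5)), (np.float64(-86.5), np.float64(2.7))]
scene (8, 18) edges [(np.float64(-150.5), np.float64(-12.8)), (np.float64(-140.5), np.float64(6.5)), (np.float64(-136.0), np.float64(6.2)), (np.float64(-86.5), np.float64(3.6))]
scene (12, 20) edges [(np.float64(-150.5), np.float64(-13.0)), (np.float64(-140.5), np.float64(8.2)), (np.float64(-86.5), np.float64(4.0))]
```

View pics/ortho2.png

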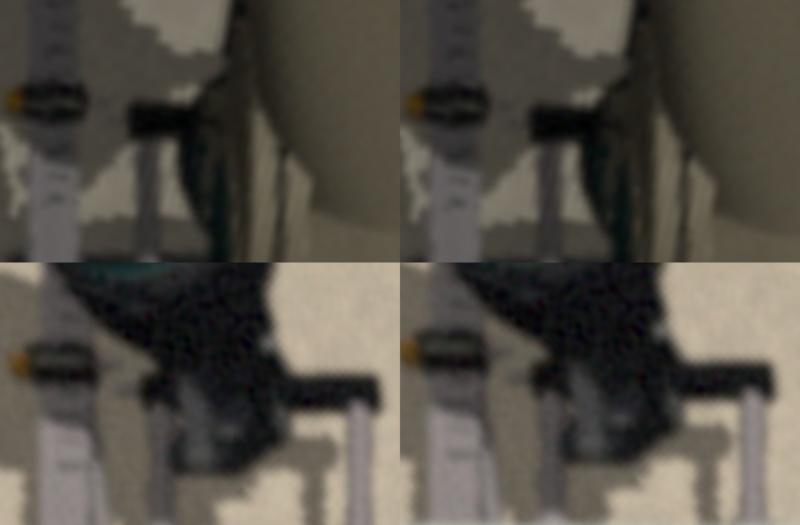

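The view shows the bar pulled about 21.5 mm: centre near −142.5 and rider line near −150 (lower-left tiles, rider at (58,360), bar end at (330,390)). The rider hasn't moved, and about 8 mm remain.

Request:
{"api": "carry_out", "payload": {"commands": "0 -2 0.5 0 0 0 8;0 -4 1 0 0 0 8;0 -6 1.5 0 0 0 8;0 -7.5 2 0 0 0 8;0 -8.2 2 0 0 0 8;0 -8.2 2 0 0 0 8;0 -8.2 2 0 0 0 8;0 -8.2 2 0 0 0 8"}}

```text
time_s: 17.15
tcp_pos: [0.4997, 0.1524, 0.0729]
tool_rot: [0.004, 0.637, 0.771, 0.005]
force: [8.4, 2.0, -5.4]
width: 0.0144
grip_force: 49.5
```

```bash
cat > meas.py <<'E'
from ortho import *
st=robot.state();print(st["force"],st["width"],rot().as_matrix().round(4).tolist())
print("tcp local",((np.array(st["tcp_pos"][:2])*1e3-[641.5,204.9])@Rt).round(2))
def prof(o,X,Y,y0,y1):
    k=(Y[0]>y0)&(Y[0]<y1); pr=o[:,k].astype(float).mean((1,2)); g=np.gradient(cv2.GaussianBlur(pr,(1,5),0).ravel())
    return [(float(X[i,0]),float(g[i].round(1))) for i in range(1,len(g)-1) if -165<X[i,0]<-125 and abs(g[i])>1.2 and abs(g[i])>=abs(g[i-1]) and abs(g[i])>abs(g[i+1])]
tiles=[]
for c in("top","scene"):
    s=robot.snapshot(c)
    o,X,Y=ortho(s["pixels"],s,.0995);tiles.append(o);print(c,"rider",prof(o,X,Y,-111,-95))
    o,X,Y=ortho(s["pixels"],s,.088);tiles.append(o)
    for y in((-70,-66),(-62,-52),(-3,10)): print("  bar",y,prof(o,X,Y,*y))
im=np.vstack([np.hstack(tiles[:2]),np.hstack(tiles[2:])])
cv2.imwrite("pics/ortho3.png",cv2.resize(im,None,fx=1.25,fy=1.25)[...,::-1])
E
python3 meas.py
```

```text
[ 8.35666125  2.00416152 -5.41689499] 0.014367158297852137 [[-0.1888, 0.9819, 0.0118], [0.982, 0.1888, 0.0028], [0.0005, 0.0121, -0.9999]]
tcp local [-149.12  -24.81]
top rider [(-156.5, -3.8), (-151.0, 2.8), (-146.5, -3.6), (-141.5, 4.1), (-134.5, 1.9), (-128.5, 3.4)]
  bar (-70, -66) [(-153.5, -5.8), (-139.0, 4.6)]
  bar (-62, -52) [(-160.0, 3.2), (-153.0, -7.7), (-139.5, 5.8), (-137.5, 5.7)]
  bar (-3, 10) []
scene rider [(-158.0, -4.8), (-153.5, 2.3), (-148.5, -4.4), (-142.5, 5.3), (-133.5, 2.6), (-127.0, 2.8)]
  bar (-70, -66) [(-161.5, 2.5), (-156.5, -5.0), (-144.0, 4.1)]
  bar (-62, -52) [(-163.5, 2.0), (-158.5, 2.7), (-141.0, 2.2), (-131.5, -1.6)]
  bar (-3, 10) [(-156.0, -12.3), (-150.0, -1.4), (-140.0, 12.9), (-130.0, -5.3)]
```

Run:
```python
from ortho import *
def ctr(pr,X,lo,hi):
    g=np.gradient(cv2.GaussianBlur(pr,(1,7),0).ravel()); k=(X[:,0]>lo)&(X[:,0]<hi); x=X[k,0]; g=g[k]
    out=[]
    for h in(-g,g):
        i=int(np.argmax(h)); w=slice(max(i-6,0),i+7); hh=np.clip(h[w],0,None); out.append((hh*x[w]).sum()/hh.sum())
    return out
for c in("top","scene"):
    s=robot.snapshot(c);px=np.load(c+"0.npz")["px"]
    o,X,Y=ortho(px,s,.088); pts=[]
    for y in range(-66,16,6):
        k=abs(Y[0]-y)<3; e=ctr(o[:,k].astype(float).mean((1,2)),X,-134,-106); pts.append((y,*e))
    pts=np.array(pts); m=(pts[:,1]+pts[:,2])/2; f=np.polyfit(pts[:,0],m,1); r=np.abs(m-np.polyval(f,pts[:,0])); f=np.polyfit(pts[r<1,0],m[r<1],1)
    bar=np.polyval(f,-103); 
    o,X,Y=ortho(px,s,.0995); k=(Y[0]>-111)&(Y[0]<-95); pr=o[:,k].astype(float).mean((1,2))
    out=ctr(pr,X,-165,-135); k=(X[:,0]>-153.5)&(X[:,0]<-145.5); w=pr[k]-pr[k].min(); line=(w*X[k,0]).sum()/w.sum()
    print(c,"width",np.median(pts[:,2]-pts[:,1]).round(2),"slope deg",np.degrees(np.arctan(f[0])).round(2),"bar at -25",np.polyval(f,-25).round(2),"at -103",bar.round(2),"rider outline",np.round(out,2),"line",line.round(2),"pull",(bar-line).round(2))
```

```text
top width 14.93 slope deg 0.47 bar at -25 -119.07 at -103 -119.71 rider outline [-157.12 -141.06] line -148.85 pull 29.14
scene width 15.08 slope deg 0.59 bar at -25 -121.61 at -103 -122.41 rider outline [-148.31 -142.01] line -150.57 pull 28.16
```

Request:
{"api": "carry_out", "payload": {"commands": "0 -1 0 0 0 0 8;0 -2 0 0 0 0 8;0 -2.5 0 0 0 0 8;0 -2.5 0 0 0 0 8;0 -2.5 0 0 0 0 8;0 -2.5 0 0 0 0 8;0 -2.5 0 0 0 0 8;0 -2.5 0 0 0 0 8"}}

```text
time_s: 18.02
tcp_pos: [0.4975, 0.152, 0.0729]
tool_rot: [0.004, 0.637, 0.771, 0.005]
force: [8.7, 1.9, -7.1]
width: 0.0139
grip_force: 49.4
```

```bash
python3 meas.py
```

```text
[ 8.72013724  1.86261448 -7.08113539] 0.013912265315886458 [[-0.1887, 0.982, 0.0122], [0.982, 0.1887, 0.0029], [0.0005, 0.0125, -0.9999]]
tcp local [-151.37  -24.82]
top rider [(-156.5, -3.6), (-150.5, 3.1), (-146.5, -3.7), (-141.5, 4.2), (-127.5, 2.0)]
  bar (-70, -66) [(-155.5, -6.8), (-141.5, 4.4)]
  bar (-62, -52) [(-160.0, 3.1), (-155.5, -9.2), (-140.0, 6.5)]
  bar (-3, 10) []
scene rider [(-158.0, -5.0), (-154.0, 2.8), (-148.5, -4.8), (-141.5, 5.6), (-135.0, 4.2), (-126.0, 2.0)]
  bar (-70, -66) [(-157.5, -5.0), (-145.5, 4.2)]
  bar (-62, -52) [(-163.5, 1.3), (-159.5, 2.5), (-143.5, 2.8), (-137.5, -1.9), (-134.0, -2.0), (-125.5, -1.2)]
  bar (-3, 10) [(-158.0, -12.7), (-142.5, 12.3), (-131.5, -5.2)]
```

View pics/ortho3.png

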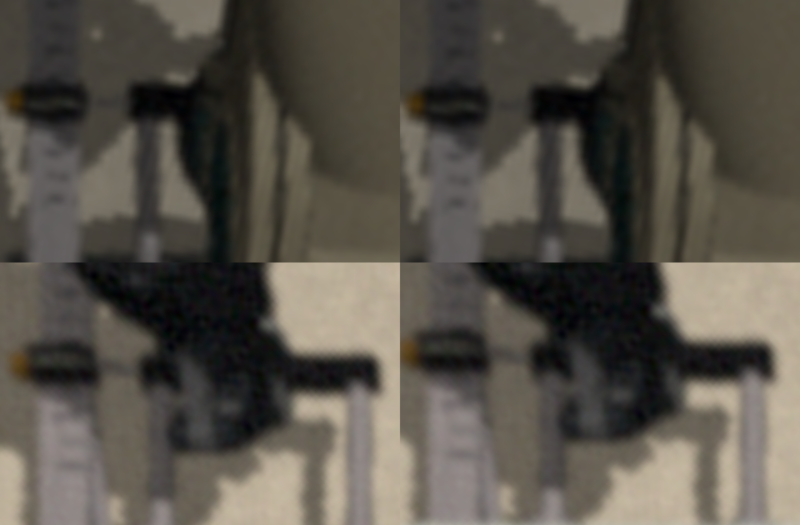

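The rectified views show the bar's end and pointer level with the rider line: top about −148.4 against −148.6, scene about −151.3 extrapolated against −151.2. The rider is unmoved and the grip is holding, so I'll hand in.

```bash
python3 -c "
from cell import robot
print(robot.finish_job())"
```

```text
the job is handed in; nothing more can be done
None
```

The job is handed in at about 18 s: the tall plate was released fully home in the tester slot, and the gripper is holding the bar at the index to within about half a millimetre as measured; I saw no sign of the rider or anything else being disturbed, but the cup and saucer weren't re-measured at the end.

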